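# Tip the holed plate out of its nest

## Robot

A 6-joint arm with a two-finger parallel gripper is mounted at the origin on the work surface. World frame = base frame: x ahead of the robot, y to its left, z up, the work surface at z = 0. Lengths are in m, angles in rad, forces in N, time in s.
With the tool pointing down it reaches from about 0.25 to 0.8 m from the base axis. Payload 8.5 kg.
Tool frame: the origin (TCP) lies on the mounting face of the last link; the fingertips stand 173 mm ahead of it and the grasp point (between the pads) lies 155 mm ahead of it; z points along the fingers, y is the line along which they close (so a half turn about z gives the same grasp; the last joint's range is limited). The gripper opens to 85 mm and grips with 20 to 120 N. Pads are 22 mm wide; open, the fingers measure 114 mm over their backs; the gripper's body (76 mm by 85 mm) begins 54 mm behind the grasp point. The pads swing forward as they close: fully open they stand 13 mm farther back than shut.
Start: joints at [-1.238, 0.238, -0.013, 1.319, 0, 1.571], TCP at [0.172, -0.496, 0.405] pointing down, gripper open.
Joint ranges: [-2.66, 2.66], [-1.03, 1.9], [-1.14, 1.46], [-1.82, 2.27], [-1.45, 1.34], [-3.14, 3.14]. Speed limits (rad/s): [2.22, 2.22, 2.79, 3.14, 3.14, 3.14].

## Interface

Orientations are given as a rotation vector (axis times angle).
In Python, from rig import env gives the robot as it stands.
- The arm moves only by the shell command python3 -m handwheel 'ROWS'. ROWS is JSON, one flat list of numbers, 7 for each row, row after row: the shift along the world's x, y, z in cm, then the turn, a rotation vector about the world's x, y, z in rad, then the opening, from -1 (shut) to 1 (fully open). In form: [dx, dy, dz, rx, ry, rz, hand, dx, dy, dz, rx, ry, rz, hand, ...]. A call has 1 to 10 rows; each row is the pose to reach, as a shift and turn from the pose commanded when the call began; what a row does not reach only later rows make up. A row lasts 1/8 s, in which the tool goes at most 62.5 mm and 10.7 degrees, less where a joint would pass 70% of its speed; a pose out of reach is approached as far as the arm can. A call with a gripper value outside its range is refused whole. The fingers move at their own pace and stop on an object; the grip force is fixed at half the most. Time passes only in rows, so rows that repeat a pose let the fingers close. It gives the time, the measured TCP pose, the force, the opening and the grip force at its end, in the units of the state.
- env.get_obs(): the state, without advancing time (a new reading comes with each control period).
- env.grab_frame(name): name is "scene" or "top" or "wrist"; returns the picture (420x560x3 uint8, red, green, blue); there is no depth.
- env.calibration(name): a dict with "intrinsics" (3x3 intrinsics, pixels), "k1" (the pictures are not rectified: a ray, as slopes to the right and down, at radius r is drawn at 1 + k1 r^2 times it, then the intrinsics apply), "camera_from_world" (4x4, takes a point from world to camera coordinates); the wrist camera has in their place "T_tool_cam" (4x4, takes a point from camera to tool coordinates, whose origin is the TCP and whose axes are the flange's). Camera axes: x right, y down, z forward; pixel columns grow to the right and rows downward; lengths in m; the calibration is good to about 2 mm. A picture is of the moment at which its call begins: read the wrist's pose just before it. calibration takes no time and is no camera call.
- env.job_done(): hands the job in; it is judged then, once.
Trained networks look in the newest picture that a camera, given by its name, has taken for a name from the list of things; names that differ only in an ending like _2 or _b are one class to them, and where a whole thing is asked for, a point or a joint stands for the part that bears it (a point fixed in the world has none). Each returns a list of dicts, best first, with "score" (0 to 1); they miss things now and then, are a little off and sometimes report something else, mostly with a low value. They report only what shows in the picture. A call takes as long as a camera call. They do not tell look-alikes from the thing itself.
- env.search_frame(camera, thing): "point" ([x, y, z] in m, in world coordinates, good to about 4 mm: the middle of the surface that is visible of it).
- env.mark_of(camera, thing): "point" ([x, y, z] in m, in world coordinates, good to about 4 mm: a listed point, or the origin of a listed thing).
The state is a dict: "time": time; "q": joint angles; "qvel": joint speeds; "joint_torque": joint torques, N m; "ee_pos": TCP position; "tcp_rot": TCP orientation; "ft_force": force on the tool from outside, world axes, zero at the start; "wrist_torque": the same for the moment, N m; "finger_gap": opening from 0.0 (shut) to 1.0 (fully open); "finger_force": force on a finger pad.
Only numpy, scipy, OpenCV 4.12 (cv2) and the standard library are available. Lean on these libraries where they do the work, as an engineer would, in place of code of your own. Each camera call takes 0.05 s, during which the arm holds its last target. There are 200 camera calls.

## Task

Two aluminium plates lie flush in two steel nests with no room for fingers around them. Take out the plate with the large round hole: press its end beside the nest's thumb cut-out fully down, let go so that it stays tipped with its other end standing up, then pick it up by that raised end and lay it flat on the middle of the black rubber mat. Leave the blank plate in its nest.

Things in the scene. Friction and masses are not known exactly. Their poses are not given: they have to be found in the camera images.
- plate: Aluminium plate 120 (x) x 56 (y) x 12 mm, 0.2 kg, a 34 mm round hole through its middle. Origin: centre of its underside, z up. Starts in nest, axes parallel, top flush with the rim, on a see-saw floor. 3 to 6 N pressed 45 mm from its middle towards -x tips it to a stop at 0.38 rad: -x end 20 mm down, +x end 20 mm up. It stays so (stiff pivot); its +x end cannot be pressed.
- nest: Dark steel block 170 (x) x 100 (y) x 50 mm high, fixed, holding the holed plate. Origin: centre of its underside, z up. Pocket in its top 126 x 60 mm, 2 to 3 mm wider all round than the plate. Its -x end wall has a thumb cut-out 44 mm wide, down to 18 mm above the bench; rim elsewhere 50 mm high. The hidden see-saw floor pivots about y under the middle, 35 mm above the bench.
- mat: Black rubber mat 200 (x) x 140 (y) x 6 mm, fixed flat on the bench. Origin: centre of its underside.
- blank: Aluminium plate of the same 120 x 56 x 12 mm without any hole, flush in a second nest like the first. Origin: centre of its underside. To be left as it is.
There are look-alikes about, which are no part of the job. Leave any green, turquoise or yellow look-alike of the plate alone.

How it is judged:
By the outcome, as a careful person would: the job done as asked, in the order asked, and still so for the second after the job is handed in, with the robot touching nothing.
It also fails if it takes over 46 s, if anything falls off the work surface, if the arm or the gripper's body presses on something with over 40 N, if the wrist force passes 120 N, or if a joint passes its speed limit or range.

## Working session

There is one attempt and no reset: what is moved stays moved. The work goes in short steps, Python scripts to look and compute and a shell command to move; the robot and the scene stay as the last step left them, time stands still between calls to the robot, and variables do not carry over. Pictures are saved under pics/ and viewed, at most 10 in all, crops included, and the job is handed in when it is done.

```bash
mkdir -p pics; ls; python3 - <<'E'
from rig import env
import cv2,numpy as np
fs=[]
for c in("top","scene"):
    f=env.grab_frame(c); cv2.imwrite(f"pics/{c}0.png",f[:,:,::-1])
    for t in("plate","nest","mat","blank"):
        for n in("search_frame","mark_of"):
            print(c,t,n,[(np.round(d["point"],3).tolist(),round(d["score"],2)) for d in getattr(env,n)(c,t)])
o=env.get_obs();print(o["time"],o["ee_pos"],o["tcp_rot"])
E
```

```text
pics
top plate search_frame [([0.333, 0.079, 0.012], 0.96), ([0.725, -0.039, 0.015], 0.92), ([0.52, -0.017, 0.053], 0.76), ([0.69, 0.122, 0.01], 0.71), ([0.345, -0.16, 0.014], 0.61)]
top plate mark_of [([0.346, -0.161, 0.003], 0.87), ([0.523, -0.019, 0.043], 0.81), ([0.696, 0.128, -0.001], 0.81), ([0.332, 0.076, -0.001], 0.81), ([0.729, -0.037, 0.002], 0.72)]
top nest search_frame [([0.52, -0.011, 0.048], 0.92)]
top nest mark_of []
top mat search_frame [([0.565, -0.226, 0.001], 0.83)]
top mat mark_of []
top blank search_frame [([0.506, 0.229, 0.054], 0.76)]
top blank mark_of [([0.508, 0.236, 0.041], 0.62)]
scene plate search_frame [([0.73, -0.043, 0.013], 0.96), ([0.697, 0.118, 0.012], 0.82), ([0.337, 0.066, 0.01], 0.79), ([0.529, -0.015, 0.051], 0.68), ([0.35, -0.165, 0.012], 0.66), ([0.563, -0.052, 0.044], 0.36)]
scene plate mark_of [([0.528, -0.014, 0.043], 0.95), ([0.345, -0.165, 0.004], 0.9), ([0.33, 0.076, 0.0], 0.88), ([0.729, -0.037, 0.003], 0.86), ([0.695, 0.126, 0.0], 0.69), ([0.509, 0.238, 0.037], 0.56)]
scene nest search_frame [([0.564, -0.054, 0.042], 0.88)]
scene nest mark_of [([0.527, -0.018, 0.001], 0.74)]
scene mat search_frame [([0.581, -0.233, 0.007], 0.65)]
scene mat mark_of [([0.572, -0.227, 0.002], 0.71)]
scene blank search_frame [([0.513, 0.236, 0.053], 0.71)]
scene blank mark_of [([0.51, 0.239, 0.039], 0.69)]
0.9 [ 0.17150915 -0.49616142  0.40469501] [-3.09811389e+00 -5.20345824e-01  4.89888304e-05]
```

View pics/top0.png

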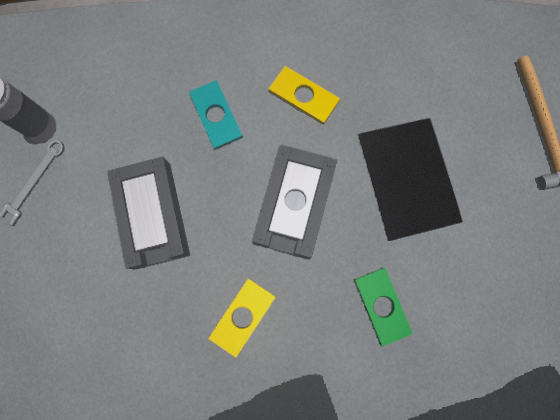

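View pics/scene0.png

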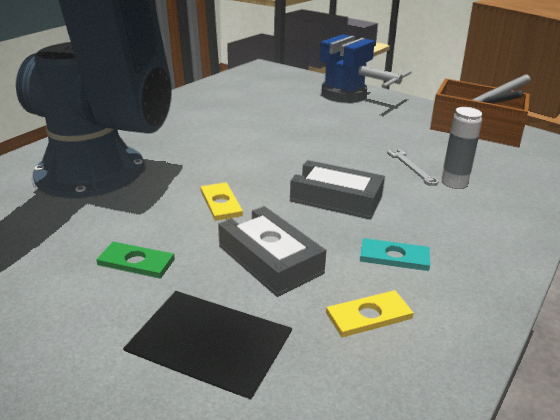

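The top picture shows the holed plate at about (295,199) in the middle nest. Its thumb cut-out is at about (284,245), on the robot's side. The blank is at (145,212) and the mat at (410,180). Next I'll measure the exact pose and yaw.

```bash
cat > h.py <<'E'
import cv2,numpy as np
from rig import env
from scipy.spatial.transform import Rotation as R
def rays(cal,uv):
    K=np.array(cal["intrinsics"]);p=(np.c_[uv,np.ones(len(uv))]@np.linalg.inv(K).T)[:,:2]
    s=p.copy()
    for _ in range(20): s=p/(1+cal["k1"]*(s**2).sum(1,keepdims=True))
    return np.c_[s,np.ones(len(s))]
def toplane(cal,uv,z,T=None):
    T=np.linalg.inv(np.array(cal["camera_from_world"])) if T is None else T
    d=rays(cal,np.asarray(uv,float))@T[:3,:3].T; o=T[:3,3]
    return o+d*((z-o[2])/d[:,2])[:,None]
def wristT(o):
    T=np.eye(4);T[:3,:3]=R.from_rotvec(o["tcp_rot"]).as_matrix();T[:3,3]=o["ee_pos"]
    return T@np.array(env.calibration("wrist")["T_tool_cam"])
def rect(cal,mask,near,z,T=None):
    n,l,st,c=cv2.connectedComponentsWithStats(mask.astype(np.uint8))
    i=1+np.argmin([np.hypot(*(c[k]-near))+(1e4 if st[k,4]<800 else 0) for k in range(1,n)])
    ys,xs=np.nonzero(l==i); P=toplane(cal,np.c_[xs,ys],z,T)[:,:2]
    r=cv2.minAreaRect((P*1000).astype(np.float32)); return st[i].tolist(),r,np.round(cv2.boxPoints(r)).tolist()
E
python3 - <<'E'
from h import *
f=cv2.imread("pics/top0.png");cal=env.calibration("top");g=f.max(2);sat=g-f.min(2)
print(rect(cal,(g>185)&(sat<40),(295,199),.05))
print(rect(cal,(g>185)&(sat<40),(145,212),.05))
print(rect(cal,g<35,(410,180),.006))
o=env.get_obs();print(R.from_rotvec(o["tcp_rot"]).as_matrix().round(3), np.round(env.calibration("wrist")["T_tool_cam"],3))
E
```

```text
([269, 162, 52, 77, 2337], ((525.7001953125, -16.143260955810547), (55.30754852294922, 119.33647918701172), 73.64118957519531), [[461.0, -26.0], [575.0, -59.0], [591.0, -6.0], [476.0, 27.0]])
([123, 174, 44, 76, 2215], ((509.3158264160156, 233.77088928222656), (118.26507568359375, 54.340782165527344), 13.694886207580566), [[445.0, 246.0], [458.0, 193.0], [573.0, 221.0], [560.0, 274.0]])
([410, 178, 1, 1, 1], ((569.1450805664062, -222.83302307128906), (0.0, 0.0), 0.0), [[569.0, -223.0], [569.0, -223.0], [569.0, -223.0], [569.0, -223.0]])
[[ 0.945  0.327 -0.   ]
 [ 0.327 -0.945  0.   ]
 [-0.    -0.    -1.   ]] [[-0.001 -0.957 -0.289  0.072]
 [ 1.    -0.001  0.    -0.   ]
 [-0.001 -0.289  0.957  0.032]
 [ 0.     0.     0.     1.   ]]
```

```bash
python3 -m handwheel '[30.6,49.4,-8,0,0,-0.618,-1,30.6,49.4,-8,0,0,-0.618,-1,30.6,49.4,-8,0,0,-0.618,-1,30.6,49.4,-8,0,0,-0.618,-1,30.6,49.4,-8,0,0,-0.618,-1,30.6,49.4,-8,0,0,-0.618,-1,30.6,49.4,-8,0,0,-0.618,-1,30.6,49.4,-8,0,0,-0.618,-1,30.6,49.4,-8,0,0,-0.618,-1,30.6,49.4,-8,0,0,-0.618,-1]'
python3 - <<'E'
from h import *
f=cv2.imread("pics/top0.png");cal=env.calibration("top")
print("mat",toplane(cal,[(359,134),(430,119),(462,221),(388,240)],.006).round(3).tolist())
o=env.get_obs();print(o["time"],o["ee_pos"].round(4) if hasattr(o["ee_pos"],"round") else o["ee_pos"],R.from_rotvec(o["tcp_rot"]).as_matrix().round(3).tolist(),o["qvel"])
f=env.grab_frame("wrist");cv2.imwrite("pics/w1.png",f[:,:,::-1]);g=f.max(2);s=g-f.min(2)
print(rect(env.calibration("wrist"),(g>175)&(s<40),(280,210),.05,wristT(o)))
E
```

```text
time: 2.15
ee_pos: [0.45, -0.0965, 0.3269]
tcp_rot: [-3.083, 0.344, -0.005]
ft_force: [-0.3, -0.8, 0.3]
finger_gap: 0.0
finger_force: 0.0
mat [[0.652, -0.136, 0.006], [0.68, -0.269, 0.006], [0.49, -0.312, 0.006], [0.46, -0.177, 0.006]]
2.15 [ 0.45   -0.0965  0.3269] [[0.975, -0.22, 0.007], [-0.22, -0.975, 0.039], [-0.002, -0.04, -0.999]] [ 0.06732799  0.15241959  0.10500528 -0.03869194  0.04350712 -0.00036517]
([137, 0, 423, 403, 61582], ((417.6026916503906, -157.66946411132812), (386.29766845703125, 259.16217041015625), 0.6699979901313782), [[223.0, -30.0], [226.0, -290.0], [612.0, -285.0], [609.0, -26.0]])
```

View pics/w1.png

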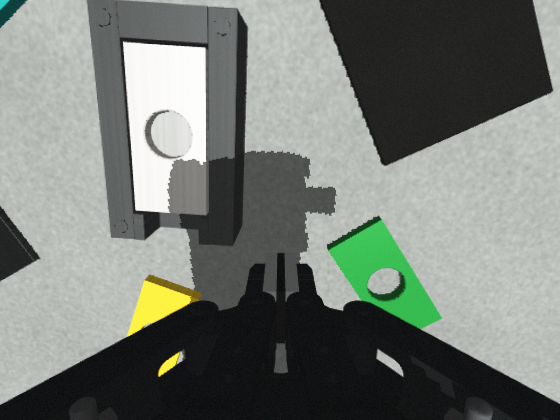

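The wrist view shows the plate with corners at (123,41), (207,46), (207,214) and (134,211). The cut-out is at about (175,228), on the near side. The arm hasn't finished its move yet.

```bash
python3 -m handwheel '[0,0,0,0,0,0,-1,0,0,0,0,0,0,-1]'
cat >> h.py <<'E'
def delta(tip,yaw,pitch,L=.173):
    """cm shift and turn from the present pose to put the point L ahead of TCP at tip"""
    o=env.get_obs();y=np.array([-np.sin(yaw),np.cos(yaw),0])
    M=R.from_rotvec(pitch*y)*R.from_euler('z',yaw)*R.from_euler('x',np.pi)
    M=M.as_matrix();p=np.array(tip)-L*M[:,2]
    Q=R.from_matrix(M)*R.from_rotvec(o["tcp_rot"]).inv()
    print("shift cm",((p-o["ee_pos"])*100).round(2),"turn",Q.as_rotvec().round(3),"t",o["time"],"f",np.round(o["ft_force"],1))
E
python3 - <<'E'
from h import *
T=np.eye(4);T[:3,:3]=np.array([[0.975,-0.22,0.007],[-0.22,-0.975,0.039],[-0.002,-0.04,-0.999]]);T[:3,3]=[.45,-.0965,.3269]
T=T@np.array(env.calibration("wrist")["T_tool_cam"])
P=toplane(env.calibration("wrist"),[(123,41),(207,46),(207,214),(134,211)],.05,T)
u=P[0]+P[1]-P[2]-P[3]
print(P.round(3).tolist(),P.mean(0),np.arctan2(u[1],u[0]))
c=np.array([.5257,-.0161,0]);yaw=-.285;u=np.array([np.cos(yaw),np.sin(yaw),0])
delta(c-.05*u+[0,0,.09],yaw,0)
E
```

```text
time: 2.45
ee_pos: [0.4486, -0.0974, 0.3275]
tcp_rot: [-3.083, 0.347, -0.005]
ft_force: [0.1, -0.3, 1.0]
finger_gap: -0.0
finger_force: 0.0
[[0.589, -0.008, 0.05], [0.573, -0.063, 0.05], [0.459, -0.029, 0.05], [0.473, 0.027, 0.05]] [ 0.52334845 -0.01793866  0.05      ] -0.2935000187327979
shift cm [ 2.91  9.54 -6.45] turn [-0.038  0.009 -0.061] t 2.45 f [ 0.1 -0.3  1. ]
```

```bash
python3 -m handwheel '[2.8,9.5,-6.4,-0.038,0.009,-0.063,-1,2.8,9.5,-6.4,-0.038,0.009,-0.063,-1,2.8,9.5,-6.4,-0.038,0.009,-0.063,-1,2.8,9.5,-6.4,-0.038,0.009,-0.063,-1,2.8,9.5,-6.4,-0.038,0.009,-0.063,-1]'
python3 - <<'E'
from h import *
c=np.array([.5245,-.017,0]);yaw=-.288;u=np.array([np.cos(yaw),np.sin(yaw),0])
delta(c-.05*u+[0,0,.052],yaw,0)
E
```

```text
time: 3.08
ee_pos: [0.4575, -0.0937, 0.2641]
tcp_rot: [-3.079, 0.331, -0.006]
ft_force: [-0.3, -0.0, 0.3]
finger_gap: 0.0
finger_force: 0.0
shift cm [ 1.91  9.09 -3.91] turn [-0.044  0.01  -0.074] t 3.075 f [-0.3 -0.   0.3]
```

The last joint is at its limit (3.14). I'll use the equivalent half-turned grasp and rotate about +z.

```bash
python3 -m handwheel '[2,9,0,0,0,0.18,-1,2,9,0,0,0,0.36,-1,2,9,0,0,0,0.54,-1,2,9,0,0,0,0.72,-1,2,9,0,0,0,0.9,-1,2,9,0,0,0,1.08,-1,2,9,0,0,0,1.26,-1,2,9,0,0,0,1.44,-1,2,9,0,0,0,1.62,-1,2,9,0,0,0,1.8,-1]'
sed -i "s/\*R.from_euler('z',yaw)\*/*R.from_euler('z',yaw+np.pi)*/" h.py
python3 - <<'E'
from h import *
c=np.array([.5245,-.017,0]);yaw=-.288;u=np.array([np.cos(yaw),np.sin(yaw),0])
delta(c-.05*u+[0,0,.065],yaw,0);print(np.round(env.get_obs()["q"],2))
E
```

```text
time: 4.32
ee_pos: [0.4776, -0.0036, 0.2643]
tcp_rot: [-2.177, -2.224, 0.051]
ft_force: [0.3, 0.1, -0.0]
finger_gap: 0.0
finger_force: 0.0
shift cm [-0.1   0.08 -2.63] turn [ 0.03  -0.036  1.261] t 4.325 f [ 0.3  0.1 -0. ]
[-0.01  0.27 -0.35  0.99 -0.    1.54]
```

```bash
python3 -m handwheel '[-0.1,0.1,0,0.004,-0.005,0.18,-1,-0.1,0.1,0,0.008,-0.01,0.36,-1,-0.1,0.1,0,0.012,-0.015,0.54,-1,-0.1,0.1,0,0.016,-0.02,0.72,-1,-0.1,0.1,0,0.02,-0.025,0.9,-1,-0.1,0.1,-2,0.025,-0.03,1.08,-1,-0.1,0.1,-2.6,0.03,-0.036,1.26,-1,-0.1,0.1,-2.6,0.03,-0.036,1.26,-1,-0.1,0.1,-2.6,0.03,-0.036,1.26,-1]'
python3 - <<'E'
from h import *
c=np.array([.5245,-.017,0]);yaw=-.288;u=np.array([np.cos(yaw),np.sin(yaw),0])
delta(c-.05*u+[0,0,.052],yaw,0);print(np.round(env.get_obs()["q"],2))
E
```

```text
time: 5.45
ee_pos: [0.4766, -0.0026, 0.2383]
tcp_rot: [0.468, 3.106, -0.002]
ft_force: [0.4, -0.0, -0.4]
finger_gap: 0.004
finger_force: 0.0
shift cm [-0.01 -0.02 -1.33] turn [0.001 0.    0.011] t 5.45 f [ 0.4 -0.  -0.4]
[-0.01  0.28 -0.42  0.87 -0.    0.29]
```

```bash
python3 -m handwheel '[0,0,-1,0,0,0,-1,0,0,-1.4,0,0,0,-1,0,0,-1.7,0,0,0,-1,0,0,-2,0,0,0,-1,0,0,-2.3,0,0,0,-1,0,0,-2.6,0,0,0,-1,0,0,-2.6,0,0,0,-1]'
```

```text
time: 6.32
ee_pos: [0.4762, -0.0026, 0.2113]
tcp_rot: [-0.462, -3.107, 0.002]
ft_force: [-1.4, 1.2, 0.5]
finger_gap: -0.003
finger_force: 0.7
```

```bash
python3 -m handwheel '[0,0,-0.2,0,0,0,-1,0,0,-0.4,0,0,0,-1,0,0,-0.4,0,0,0,-1]'
```

```text
time: 6.7
ee_pos: [0.4763, -0.0026, 0.2075]
tcp_rot: [-0.462, -3.107, 0.002]
ft_force: [-3.6, 1.1, 2.8]
finger_gap: 0.0
finger_force: 1.7
```

```bash
python3 -m handwheel '[0,0,-0.1,0,0,0,-1,0,0,-0.2,0,0,0,-1,0,0,-0.2,0,0,0,-1]'
```

```text
time: 7.08
ee_pos: [0.4763, -0.0026, 0.2067]
tcp_rot: [0.462, 3.107, -0.001]
ft_force: [-9.3, 1.2, 19.0]
finger_gap: 0.001
finger_force: 11.0
```

```bash
python3 -m handwheel '[0,0,-0.1,0,0,0,-1,0,0,-0.2,0,0,0,-1,0,0,-0.2,0,0,0,-1]'
```

```text
time: 7.45
ee_pos: [0.4762, -0.0026, 0.2061]
tcp_rot: [0.462, 3.106, -0.001]
ft_force: [-14.4, 1.2, 39.9]
finger_gap: 0.002
finger_force: 21.5
```

The stop has been reached: the force rose to 40 N and the tip no longer moves. Let go, rise, open and look.

```bash
python3 -m handwheel '[0,0,2,0,0,0,-1,0,0,6,0,0,0,0,0,0,11,0,0,0,1,0,0,11,0,0,0,1,0,0,11,0,0,0,1]'
cat >> h.py <<'E'
c=np.array([.5245,-.017,0]);yaw=-.288;u=np.array([np.cos(yaw),np.sin(yaw),0]);z=np.array([0,0,1.])
e=np.cos(.38)*u+np.sin(.38)*z;n=-np.sin(.38)*u+np.cos(.38)*z;piv=c+.035*z
E
python3 - <<'E'
from h import *
f=env.grab_frame("wrist");cv2.imwrite("pics/w2.png",f[:,:,::-1])
for h in(.006,.066):delta(piv+.048*e+h*n,yaw,-.38,.166)
E
```

```text
time: 8.07
ee_pos: [0.4767, -0.0026, 0.3135]
tcp_rot: [0.462, 3.107, -0.002]
ft_force: [-0.3, 0.6, -0.3]
finger_gap: 0.843
finger_force: 0.0
shift cm [  2.97  -0.89 -10.04] turn [-0.108 -0.365  0.007] t 8.125 f [-0.7 -0.8 -0.3]
shift cm [ 0.84 -0.26 -4.47] turn [-0.108 -0.365  0.007] t 8.125 f [-0.7 -0.8 -0.3]
```

View pics/w2.png

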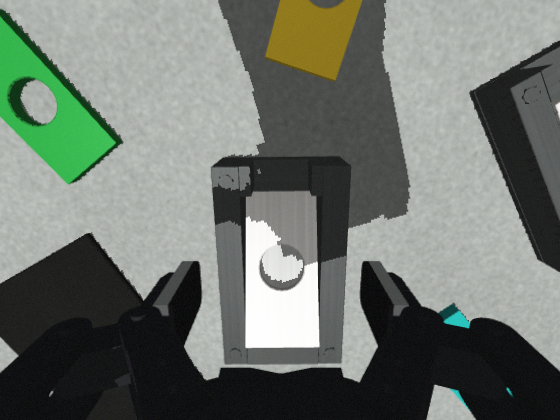

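The wrist view shows the plate between (245,192) and (320,348). Its far end, at about row 348, looks wider, so it seems raised. I'll check that while moving to pre-grasp.

```bash
python3 - <<'E'
from h import *
o=env.get_obs();T=wristT(o);cal=env.calibration("wrist")
for zz in(.05,.071):
    P=toplane(cal,[(245,347),(320,348)],zz,T)-c;print(zz,P@u*1000,P@np.array([-u[1],u[0],0])*1000,"width",np.linalg.norm(P[0]-P[1]))
P=toplane(cal,[(246,192),(317,192)],.0265,T)-c;print(P@u*1000,P@np.array([-u[1],u[0],0])*1000)
E
python3 -m handwheel '[0.8,-0.3,-1,-0.108,-0.365,0.007,1,0.8,-0.3,-2,-0.108,-0.365,0.007,1,0.8,-0.3,-4.5,-0.108,-0.365,0.007,1,0.8,-0.3,-4.5,-0.108,-0.365,0.007,1]'
python3 - <<'E'
from h import *
for h in(.006,.03):delta(piv+.048*e+h*n,yaw,-.38,.166)
print(np.round(env.get_obs()["q"],2))
E
```

```text
0.05 [64.11603308 65.43609098] [-31.28294461  31.11697848] width 0.0624138843038138
0.071 [46.97567817 48.17581716] [-28.4177005   28.31358417] width 0.05674397760253873
[-62.76119996 -62.3625808 ] [-28.2106808   28.11415836]
time: 8.62
ee_pos: [0.4828, -0.0055, 0.2662]
tcp_rot: [0.397, 2.741, -0.077]
ft_force: [0.4, 0.4, -0.2]
finger_gap: 1.002
finger_force: 0.0
shift cm [ 2.33 -0.6  -5.36] turn [-0.    -0.005 -0.   ] t 8.625 f [ 0.4  0.4 -0.2]
shift cm [ 1.47 -0.35 -3.14] turn [-0.    -0.005 -0.   ] t 8.625 f [ 0.4  0.4 -0.2]
[ 0.02  0.13 -0.59  0.49 -0.11  0.29]
```

The end is 57 mm wide at z = 71 mm, which confirms the plate is tipped, and it is centred sideways. Now the grasp.

```bash
python3 -m handwheel '[1.3,-0.3,-3.1,0,-0.005,0,1,1.7,-0.45,-4.2,0,-0.005,0,1,2.15,-0.55,-5.4,0,-0.005,0,1,2.15,-0.55,-5.4,0,-0.005,0,1,2.15,-0.55,-5.4,0,-0.005,0,0.3,2.15,-0.55,-5.4,0,-0.005,0,-1,2.15,-0.55,-5.4,0,-0.005,0,-1,2.15,-0.55,-5.4,0,-0.005,0,-1,2.15,-0.55,-5.4,0,-0.005,0,-1]'
python3 - <<'E'
from h import *
f=env.grab_frame("wrist");cv2.imwrite("pics/w3.png",f[:,:,::-1])
delta(piv+.046*e+.006*n,yaw,-.38,.166)
E
```

```text
time: 9.75
ee_pos: [0.506, -0.0111, 0.2153]
tcp_rot: [0.396, 2.729, -0.075]
ft_force: [-2.9, -0.2, 5.8]
finger_gap: 0.635
finger_force: 65.8
shift cm [-0.17  0.01 -0.35] turn [-0.     0.007  0.   ] t 9.8 f [-2.9 -0.5  6.3]
```

View pics/w3.png

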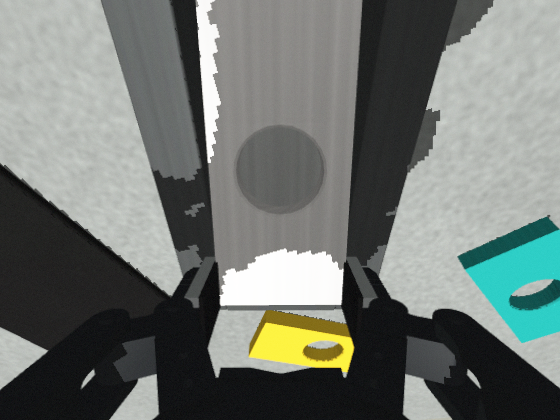

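It is gripped (gap 54 mm, 66 N). Lift straight up so the low end clears the end wall.

```bash
python3 -m handwheel '[0,0,0.5,0,0,0,-1,0.1,0,1.2,0,0,0,-1,0.1,0,2.2,0,0,0,-1,0.1,0,3.5,0,0,0,-1,0.1,0,5.5,0,0,0,-1,0.1,0,8,0,0,0,-1,0.1,0,10,0,0,0,-1,0.1,0,10,0,0,0,-1]'
python3 - <<'E'
from h import *
f=env.grab_frame("wrist");cv2.imwrite("pics/w4.png",f[:,:,::-1])
f=env.grab_frame("scene");cv2.imwrite("pics/s4.png",f[:,:,::-1])
o=env.get_obs();print(np.round(o["q"],2),R.from_rotvec(o["tcp_rot"]).as_matrix().round(3).tolist())
E
```

```text
time: 10.8
ee_pos: [0.5075, -0.0111, 0.3168]
tcp_rot: [0.396, 2.727, -0.074]
ft_force: [0.0, 0.0, -3.8]
finger_gap: 0.633
finger_force: 64.9
[ 0.01  0.11 -0.47  0.62 -0.11  0.27] [[-0.888, 0.284, 0.361], [0.264, 0.959, -0.105], [-0.376, 0.002, -0.927]]
```

View pics/s4.png

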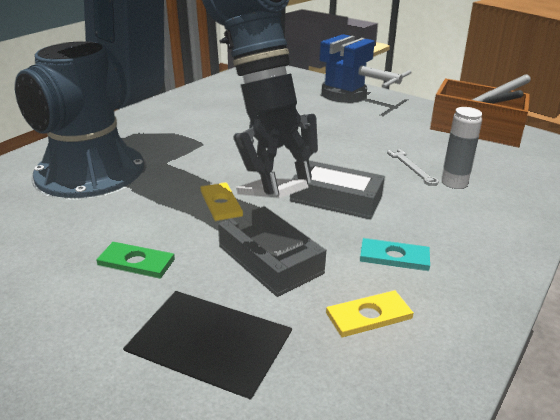

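The plate is in the hand and its nest is empty. The w3 picture shows the hole centred at (280,169), about 88 px wide, and the plate's end at row 307. From these I'll work out the plate's pose in the hand.

```bash
python3 - <<'E'
from h import *
cal=env.calibration("wrist");Tc=np.array(cal["T_tool_cam"])
for d in(.145,.15,.155,.16):
    P=toplane(cal,[(236,169),(325,169),(280.5,169),(280.5,307),(217,300),(346,300)],d,Tc)
    print(d,"hole",P[2].round(4)[:2],"w",(P[1]-P[0])[1].round(4),"end",P[3].round(4)[:2],"endw",(P[5]-P[4])[1].round(4))
E
```

```text
0.145 hole [ 0.0551 -0.0005] w 0.0309 end [ 0.0003 -0.0005] endw 0.0504
0.15 hole [ 0.0542 -0.0005] w 0.0322 end [-0.003  -0.0005] endw 0.0526
0.155 hole [ 0.0534 -0.0005] w 0.0336 end [-0.0062 -0.0005] endw 0.0548
0.16 hole [ 0.0525 -0.0005] w 0.0349 end [-0.0095 -0.0005] endw 0.0571
```

View pics/w4.png

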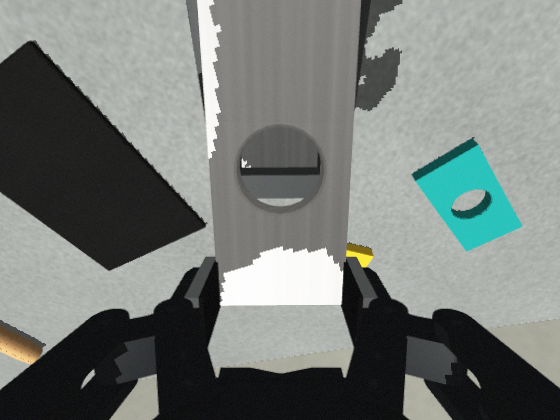

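The hole is 53 mm from the tool axis and the underside about 169 mm ahead of the TCP. Going above the mat, levelling out and aligning with it.

```bash
cat >> h.py <<'E'
m=np.array([.5705,-.2235,.006]);ym=.216;um=np.array([np.cos(ym),np.sin(ym),0])
E
python3 - <<'E'
from h import *
delta(m+.053*um+[0,0,.06],ym,0,.169)
E
```

```text
shift cm [ 11.57 -20.11  -7.95] turn [0.012 0.389 0.498] t 10.9 f [-0.3 -0.3 -2.4]
```

```bash
python3 -m handwheel '[2,-3.5,0,0.002,0.06,0.08,-1,4,-7,0,0.004,0.13,0.165,-1,6,-10.5,0,0.006,0.195,0.25,-1,8,-14,-2,0.008,0.26,0.33,-1,10,-17.5,-4,0.01,0.325,0.415,-1,11.6,-20.1,-6,0.012,0.389,0.498,-1,11.6,-20.1,-8,0.012,0.389,0.498,-1,11.6,-20.1,-8,0.012,0.389,0.498,-1,11.6,-20.1,-8,0.012,0.389,0.498,-1]'
python3 - <<'E'
from h import *
f=env.grab_frame("wrist");cv2.imwrite("pics/w5.png",f[:,:,::-1])
f=env.grab_frame("top");cv2.imwrite("pics/t5.png",f[:,:,::-1])
delta(m+.053*um+[0,0,.01],ym,0,.169)
E
```

```text
time: 12.02
ee_pos: [0.6228, -0.2118, 0.2347]
tcp_rot: [0.339, -3.123, 0.0]
ft_force: [0.4, -1.0, -2.9]
finger_gap: 0.635
finger_force: 64.9
shift cm [-0.07 -0.04 -5.07] turn [ 0.001  0.002 -0.   ] t 12.125 f [-0.4 -0.6 -1.6]
```

View pics/w5.png

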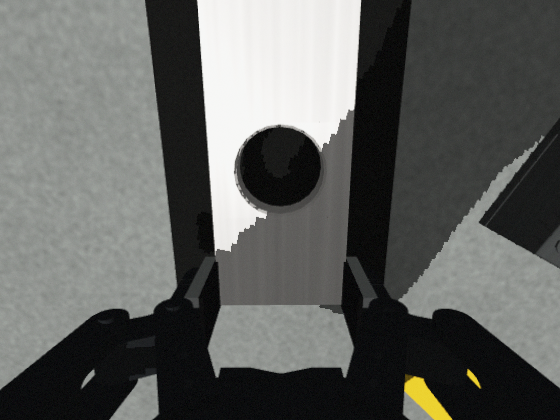

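The hole is at (280,168). The mat shows evenly on both sides (edges about 165 and 400), so the plate is centred and aligned. Lower it.

```bash
python3 -m handwheel '[-0.1,0,-2.5,0,0,0,-1,-0.1,0,-4.5,0,0,0,-1,-0.1,0,-5.2,0,0,0,-1,-0.1,0,-5.6,0,0,0,-1,-0.1,0,-5.8,0,0,0,-1,-0.1,0,-5.8,0,0,0,-1]'
```

```text
time: 12.88
ee_pos: [0.6221, -0.2121, 0.1782]
tcp_rot: [-0.338, 3.122, -0.001]
ft_force: [-2.3, 1.3, 4.6]
finger_gap: 0.635
finger_force: 65.7
```

```bash
python3 -m handwheel '[0,0,-0.1,0,0,0,-1,0,0,-0.2,0,0,0,-1,0,0,-0.2,0,0,0,-1]'
```

```text
time: 13.25
ee_pos: [0.6219, -0.212, 0.1781]
tcp_rot: [-0.338, 3.121, -0.002]
ft_force: [-8.5, 2.9, 23.2]
finger_gap: 0.634
finger_force: 67.6
```

On the mat. Ease off the push, open, and rise.

```bash
python3 -m handwheel '[0,0,0.2,0,0,0,-1,0,0,0.2,0,0,0,0.4,0,0,0.2,0,0,0,1,0,0,0.2,0,0,0,1,0,0,0.2,0,0,0,1,0,0,2,0,0,0,1,0,0,5,0,0,0,1,0,0,10,0,0,0,1,-5,8,14,0,0,0,1,-15,16,16,0,0,0,1]'
python3 - <<'E'
from h import *
f=env.grab_frame("top");cv2.imwrite("pics/t6.png",f[:,:,::-1])
f=env.grab_frame("scene");cv2.imwrite("pics/s6.png",f[:,:,::-1]);o=env.get_obs();print(o["time"],o["ee_pos"])
E
```

```text
time: 14.5
ee_pos: [0.5467, -0.1209, 0.3135]
tcp_rot: [-0.338, 3.121, -0.001]
ft_force: [0.9, 0.3, 0.2]
finger_gap: 0.999
finger_force: 0.0
14.6 [ 0.54290656 -0.11867627  0.31379849]
```

View pics/s6.png

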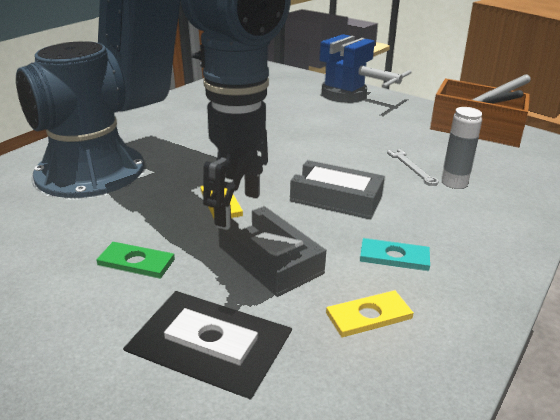

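The plate lies flat with its hole at (210,334), at the middle of the mat. The blank is untouched in its nest and the gripper is clear. Handing in.

```bash
python3 -m handwheel '[0,0,3,0,0,0,1,0,0,3,0,0,0,1,0,0,3,0,0,0,1]'; python3 -c "
from rig import env;print(env.job_done())"
```

```text
time: 14.98
ee_pos: [0.5468, -0.1219, 0.3418]
tcp_rot: [0.338, -3.123, 0.0]
ft_force: [0.2, -0.0, -0.2]
finger_gap: 1.003
finger_force: 0.0
the job is handed in; nothing more can be done
None
```

The holed plate was pressed down and tipped, picked up by its raised end, and laid flat on the middle of the mat. The blank is still in its nest, and the job was handed in at about 15 s (no verdict was returned).

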